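Pack the sample case and hook it shut

ROBOT

A 6-joint arm with a two-finger parallel gripper is mounted at the origin on the work surface. World frame = base frame: x ahead of the robot, y to its left, z up, the work surface at z = 0. Lengths are in m, angles in rad, forces in N, time in s.
With the tool pointing down it reaches from about 0.225 to 0.875 m from the base axis. Payload 3.4 kg.
Tool frame: the origin (TCP) lies midway between the tips of the shut fingers; the grasp point (between the pads) lies 19 mm behind it (manip.grip_point_offset is the distance from the TCP to the grasp point, in m); x points along the fingers, y is the direction in which the jaws open and shut, and the axes are right-handed (so a half turn about x gives the same grasp; the last joint's range is limited). The gripper opens to 85 mm and grips with 20 to 120 N. Pads are 22 mm wide; open, the fingers measure 114 mm over their backs; the gripper's body (76 mm by 85 mm) begins 54 mm behind the grasp point. The pads swing forward as they close: fully open they stand 13 mm farther back than shut.
Start: joints at [-1.316, 0.276, 1.505, -0, 1.361, -0.121], TCP at [0.211, -0.535, 0.231] pointing down, gripper open.
Joint ranges: [-2.89, 2.89], [-0.75, 2.08], [0.22, 2.7], [-1.18, 4.32], [0.11, 2.71], [-2.7, 2.7]. Speed limits (rad/s): [2.57, 2.57, 3.14, 3.14, 3.14, 3.14].

INTERFACE

Orientations are given as a unit quaternion [w, x, y, z].
In Python, from rig import manip gives the robot as it stands.
- The arm moves only by the shell command python3 -m crank 'ROWS' [FORCE]. ROWS is a JSON object of lists of equal length, an entry for each row: "grip": the opening, from 0 (shut) to 1 (fully open); "slide": the shift along the world's x, y, z in cm, a list of three; "roll": the turn about the world's z in degrees. In form: {"grip": [grip, ...], "slide": [[dx, dy, dz], ...], "roll": [roll, ...]}. A call has 1 to 20 rows; each row is the pose to reach, as a shift and turn from the pose commanded when the call began; what a row does not reach only later rows make up. A row lasts 1/10 s, in which the tool goes at most 50 mm and 8.59 degrees, less where a joint would pass 70% of its speed; a pose out of reach is approached as far as the arm can. A call with a gripper value outside its range is refused whole. The fingers move at their own pace and stop on an object; FORCE is the grip in N (left out, the last holds). Time passes only in rows, so rows that repeat a pose let the fingers close. It gives the time, the measured TCP pose, the force and the opening at its end, in the units of the state.
- manip.get_state(): the state, without advancing time (a new reading comes with each control period).
- manip.get_image(name): name is "scene" or "top"; returns a dict with "frame" (400x640x3 uint8, red, green, blue), "K" (3x3 intrinsics, pixels), "R" (3x3) and "t" (3): a world point X has camera coordinates R X + t. Camera axes: x right, y down, z forward; pixel columns grow to the right and rows downward; lengths in m; the calibration is good to about 2 mm. A picture is of the moment at which its call begins. There is no depth.
- manip.sign_off(): hands the job in, once; it reports no verdict.
The state is a dict: "clock": time; "qpos": joint angles; "qd": joint speeds; "effort": joint torques, N m; "position": TCP position; "ee_rot": TCP orientation; "contact_force": force on the tool from outside, world axes, zero at the start; "moment": the same for the moment, N m; "width": finger opening in m.
Only numpy, scipy, OpenCV 4.12 (cv2) and the standard library are available. Lean on these libraries where they do the work, as an engineer would, in place of code of your own. Each camera call takes 0.05 s, during which the arm holds its last target. There are 200 camera calls.

TASK

Pack the sample case: stand the loose oval grommet in the case's large pocket and the loose round cap in its small pocket, both upright as they stand now. Then shut the lid and, after that, swing the steel hook round until it is fully home against the stud on the lid. Leave the other parts and things on the bench where they are.

Things in the scene. Friction and masses are not known exactly. Their poses are not given: they have to be found in the camera images.
- oval_grommet: loose black rubber grommet, oval in plan (two lobes), 56 long (its x) x 32 wide (its y); straight-sided body 26 high, blunt nipple on the -x lobe, 39 mm in all; about 60 g; on the mat (its top 4 mm above the bench), apart from the fixed row of stacks of the same part along the mat's far edge. Origin: centre of its underside, z up. Goes in the large pocket.
- round_cap: loose black rubber cap, round: flange 40 mm diameter x 6 high at the bottom, then a straight neck 30 mm diameter up to 28 mm, domed top at 36 mm; about 50 g; on the mat. Origin: centre of its underside, z up. To go in the small pocket.
- case: grey plastic case fixed to the bench, 200 (its x, away from the robot at yaw 0) x 150 (y) x 62 mm high without lid, walls 5, floor 6; a cross wall 40 mm high above the floor parts a small pocket (near the robot) from a large one (far). Lid hinged on its +y (left) top edge, standing open, leaning out to the left; hook on a ledge outside its -y (right) wall. Origin: centre of underside.
- large_pocket (a point): centre of the floor of the large pocket (the farther one), 104 (case x) x 140 (case y) x 56 mm deep; axes as the case
- small_pocket (a point): centre of the floor of the small pocket (the nearer one), 82 (case x) x 140 (case y) x 56 mm deep; axes as the case
- lid_hinge (a point): point on the lid's hinge axis, middle of the case's left top edge (62 mm above the bench); the axis runs along the case's x
- lid_push (a point): point on the outer face of the lid (face turned left when open, up when shut), 110 mm from the hinge axis and 40 mm towards the near end of the case from its middle; a clear place to push the lid. The point's z is the outward normal of that face. The lid is a plate 200 x 150 x 6 mm
- lid (a joint): angle of the lid, rad: 0 shut flat on the case, grows as it opens to the left, 1.57 upright, stop at 2.0. Stiff hinge: the lid (150 g) stays where it is left; 1 to 2 N at its free edge swings it, so it must be pushed all the way down
- hook_pivot (a point): pivot of the swing hook, on the ledge at the right of the case, at half thickness of the hook (75 mm above the bench); vertical axis
- hook_knob (a point): centre of the top of the hook's grip knob, an upright steel pin 12 mm diameter, 36 mm tall above the hook's bar (bar top 79 mm, pin top 115 mm above the bench), 37 mm from the pivot; moves with the hook, whose flat arm is about 74 mm long and ends in a J that curls sideways in plane
- stud (a point): top centre of the headed steel stud on the lid near its free edge, 16 mm tall, head 14 mm diameter; its top is 84 mm above the bench when the lid is shut. The hook's J end catches round it
- hook (a joint): angle of the hook, rad: 0 fully home round the stud (stop), grows as it swings open clockwise seen from above, away from the case; stays where it is left, about 1 N at the knob moves it. To close, swing the knob counter-clockwise (seen from above) about the pivot by this angle
- square_foot: bystander on the mat: square black rubber foot 36 x 36 x 22 mm; origin centre of underside
- sleeve: bystander on the mat: plain black tube, 28 mm diameter, 46 mm tall; origin centre of underside
- marker: bystander: marker pen lying on the bare bench between mat and case, 125 mm long along its x, 14 mm thick; origin under its middle
- gauge: bystander: steel gauge block 50 x 30 x 30 mm with a 20 mm pin on top, beyond the case; origin centre of underside
- pen_pot: bystander: white pot 70 mm diameter, 95 mm tall, standing left of the case; origin centre of underside
Things that resemble listed ones, but are neither listed nor needed, are in the scene too. What is shaped like the oval_grommet but blue or purple is not meant.

How it is judged:
On the way, in this order (a step that is already met when the one before it is completed fails the run):
1. the oval grommet stands upright in the large pocket and the round cap in the small pocket, released and at rest, with the lid still open (either part first) (x of oval_grommet in the frame of large_pocket between -0.045 and 0.045 m and y of oval_grommet in the frame of large_pocket between -0.06 and 0.06 m and z of oval_grommet in the frame of large_pocket between -0.006 and 0.012 m and angle between each of oval_grommet, round_cap's own z axis and vertical below 0.25 rad and x of round_cap in the frame of small_pocket between -0.035 and 0.035 m and y of round_cap in the frame of small_pocket between -0.06 and 0.06 m and z of round_cap in the frame of small_pocket between -0.006 and 0.012 m and contact force between each of oval_grommet, round_cap and the fingers below 0.3 N and linear speed of each of oval_grommet, round_cap below 0.03 m/s and value of joint lid above 0.5 rad), for 0.2 s.
2. the lid is shut, with the parts in their pockets and the hook not yet in place (value of joint lid below 0.07 rad and value of joint hook above 0.2 rad and x of oval_grommet in the frame of large_pocket between -0.045 and 0.045 m and y of oval_grommet in the frame of large_pocket between -0.06 and 0.06 m and z of oval_grommet in the frame of large_pocket between -0.006 and 0.012 m and angle between each of oval_grommet, round_cap's own z axis and vertical below 0.25 rad and x of round_cap in the frame of small_pocket between -0.035 and 0.035 m and y of round_cap in the frame of small_pocket between -0.06 and 0.06 m and z of round_cap in the frame of small_pocket between -0.006 and 0.012 m), for 0.2 s.
3. the hook is home round the stud with the lid still shut (value of joint lid below 0.07 rad and value of joint hook below 0.1 rad), for 0.2 s.
At the end, for the whole second after the job is handed in: Oval grommet in the large pocket and round cap in the small pocket, each standing on the floor of the case (within 12 mm) and upright within 0.25 rad, at rest; lid shut to within 0.07 rad; hook within 0.1 rad of fully home and still (all of step 3 and x of oval_grommet in the frame of large_pocket between -0.045 and 0.045 m and y of oval_grommet in the frame of large_pocket between -0.06 and 0.06 m and z of oval_grommet in the frame of large_pocket between -0.006 and 0.012 m and angle between each of oval_grommet, round_cap's own z axis and vertical below 0.25 rad and x of round_cap in the frame of small_pocket between -0.035 and 0.035 m and y of round_cap in the frame of small_pocket between -0.06 and 0.06 m and z of round_cap in the frame of small_pocket between -0.006 and 0.012 m and velocity of joint hook between -0.1 and 0.1 rad/s and linear speed of each of oval_grommet, round_cap below 0.03 m/s); the robot touches nothing.
It fails at once if the square foot is shoved more than 30 mm or tipped over (distance of square_foot from where it was at the start of the episode above 0.03 m or angle between square_foot's own z axis and vertical above 0.5 rad).
It fails at once if the tube sleeve is shoved more than 30 mm or tipped over (distance of sleeve from where it was at the start of the episode above 0.03 m or angle between sleeve's own z axis and vertical above 0.5 rad).
It fails at once if the marker pen is shoved more than 30 mm or tipped over (distance of marker from where it was at the start of the episode above 0.03 m or angle between marker's own z axis and vertical above 0.5 rad).
It fails at once if the steel gauge block is shoved more than 30 mm or tipped over (distance of gauge from where it was at the start of the episode above 0.03 m or angle between gauge's own z axis and vertical above 0.5 rad).
It fails at once if the pen pot is shoved more than 30 mm or tipped over (distance of pen_pot from where it was at the start of the episode above 0.03 m or angle between pen_pot's own z axis and vertical above 0.5 rad).
It also fails if it takes over 72 s, if anything falls off the work surface, if the arm or the gripper's body presses on something with over 40 N, if the wrist force passes 120 N, or if a joint passes its speed limit or range.

## Working session

There is one attempt and no reset: what is moved stays moved. The work goes in short steps, Python scripts to look and compute and a shell command to move; the robot and the scene stay as the last step left them, time stands still between calls to the robot, and variables do not carry over. Pictures are saved under pics/ and viewed, on a budget of 10 in all, crops included, one or two more only if the job needs it, and the job is handed in when it is done.

```bash
mkdir -p pics; ls
cat > h.py <<'E'
from rig import manip
import numpy as np, cv2
def shot(n,f=None):
    d=manip.get_image(n)
    if f: cv2.imwrite('pics/'+f,cv2.cvtColor(np.asarray(d['frame']),cv2.COLOR_RGB2BGR))
    return d
def ray(d,u,v,z):
    K,R,t=map(np.array,(d['K'],d['R'],d['t'])); c=-R.T@t
    r=R.T@np.linalg.inv(K)@np.array([u,v,1.]); return c+r*(z-c[2])/r[2]
def proj(d,X):
    K,R,t=map(np.array,(d['K'],d['R'],d['t'])); p=K@(R@np.array(X)+t); return p[:2]/p[2]
E
python3 - <<'E'
from h import *
for n in('scene','top'):
    d=shot(n,n+'0.png'); print(n,np.round(-np.array(d['R']).T@d['t'],3),np.round(d['R'],3).tolist(),np.round(d['K'],0).tolist())
s=manip.get_state();print({k:np.round(v,3).tolist() for k,v in s.items()})
E
```

```text
pics
scene [ 1.046 -0.618  0.85 ] [[0.788, 0.615, 0.021], [0.429, -0.524, -0.736], [-0.442, 0.589, -0.676]] [[426.0, 0.0, 320.0], [0.0, 426.0, 197.0], [0.0, 0.0, 1.0]]
top [0.396 0.046 1.162] [[-0.027, -0.999, -0.017], [-0.988, 0.029, -0.152], [0.152, 0.012, -0.988]] [[380.0, 0.0, 317.0], [0.0, 380.0, 197.0], [0.0, 0.0, 1.0]]
{'clock': 0.1, 'qpos': [-1.316, 0.277, 1.506, -0.0, 1.361, -0.121], 'qd': [0.0, -0.001, -0.004, -0.0, 0.0, -0.001], 'effort': [0.0, -41.77, -24.64, -0.0, 0.006, -0.0], 'position': [0.211, -0.534, 0.231], 'ee_rot': [-0.132, -0.695, -0.133, 0.695], 'contact_force': [-0.203, 0.435, 0.723], 'moment': [-0.01, -0.022, -0.011], 'width': 0.086}
```

View pics/top0.png

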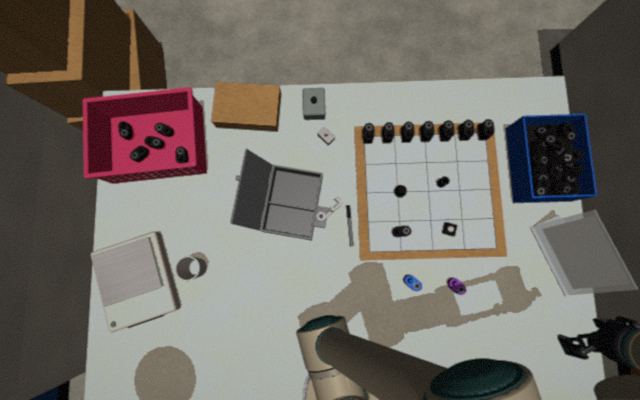

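View pics/scene0.png

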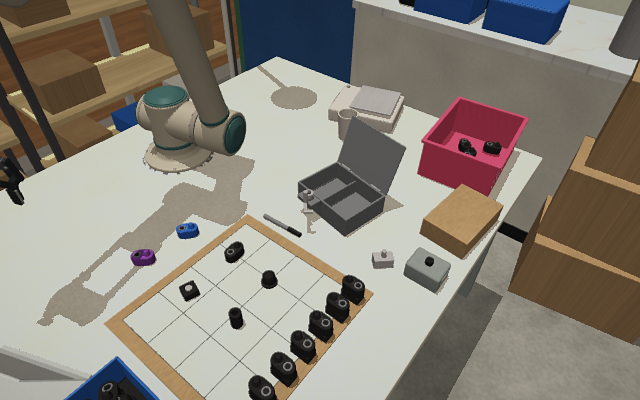

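Top view: grommet at about (401,231), round cap (400,190), sleeve (443,182), foot (450,229), marker (349,225), case around (280,200) with the hook at (328,212). Next I'll measure using masks and an enlarged composite.

Run:
```python
from h import *
D={n:shot(n) for n in('scene','top')}
def crop(n,x,y,w,h,W,H): return cv2.resize(D[n]['frame'][y:y+h,x:x+w],(W,H),interpolation=cv2.INTER_CUBIC)
im=np.vstack([np.hstack([crop('top',225,140,133,100,400,300),crop('top',380,165,80,80,400,300)]),
 np.hstack([crop('scene',290,110,133,130,400,300),crop('scene',170,220,133,110,400,300)])])
cv2.imwrite('pics/comp.png',cv2.cvtColor(im,cv2.COLOR_RGB2BGR))
for n,boxes in dict(top=dict(grom=(385,218,30,26),cap=(388,180,25,22),sleeve=(433,172,20,20),foot=(438,218,25,22)),scene=dict(grom=(220,236,28,30),cap=(256,264,26,28))).items():
  d=D[n]
  for k,(x,y,w,h) in boxes.items():
    g=d['frame'][y:y+h,x:x+w].max(2); m=(g<95).astype('uint8')
    c=max(cv2.findContours(m,cv2.RETR_EXTERNAL,cv2.CHAIN_APPROX_NONE)[0],key=cv2.contourArea)
    r=cv2.minAreaRect(c); M=cv2.moments(c); p=(M['m10']/M['m00']+x,M['m01']/M['m00']+y)
    b=cv2.boundingRect(c)
    print(n,k,np.round(p,1),'bbox',b[0]+x,b[1]+y,b[2:],'rect',np.round(r[1],1),round(r[2],1),'z.02:',np.round(ray(d,*p,.02),4))
    if n=='top':
      pts=np.array([ray(d,q[0][0]+x,q[0][1]+y,.025)[:2] for q in c]); R=cv2.minAreaRect(pts.astype('float32')*1000); print('   world rect',np.round(R[0],1),np.round(R[1],1),round(R[2],1))
```

```text
top grom [400.9 230.9] bbox 392 226 (19, 11) rect [10. 18.] 90.0 z.02: [ 0.4634 -0.1895  0.02  ]
   world rect [ 462.9 -188.6] [53.8 29.7] 88.4
top cap [399.8 190.5] bbox 394 185 (13, 12) rect [11. 12.] 90.0 z.02: [ 0.586  -0.1936  0.02  ]
   world rect [ 585.2 -193. ] [36.4 33.8] 88.3
top sleeve [442.3 181.5] bbox 436 177 (13, 10) rect [ 8.3 12.5] 56.3 z.02: [ 0.6099 -0.3241  0.02  ]
   world rect [ 608.9 -322.2] [25.  38.6] 31.7
top foot [449.  228.7] bbox 442 222 (15, 14) rect [13.1 11.6] 14.0 z.02: [ 0.4658 -0.3331  0.02  ]
   world rect [ 465.5 -331.5] [39. 35.] 74.1
scene grom [233.9 252. ] bbox 224 242 (20, 21) rect [15.6 22.6] 45.0 z.02: [ 0.464  -0.1935  0.02  ]
scene cap [268.7 279.7] bbox 261 271 (17, 18) rect [17. 16.] 90.0 z.02: [ 0.5897 -0.2008  0.02  ]
```

View pics/comp.png

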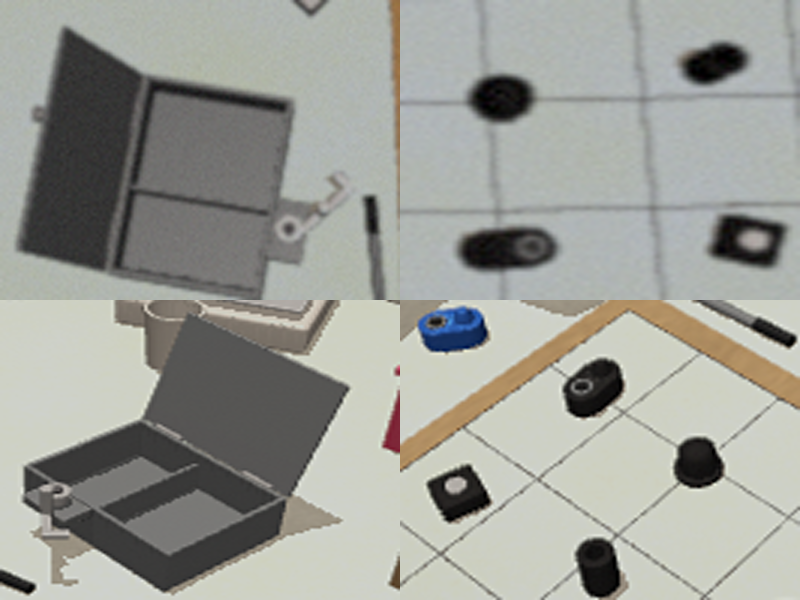

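Run:
```python
from h import *
from scipy.spatial.transform import Rotation as Ro
q=manip.get_state()['ee_rot']; print('tool axes',np.round(Ro.from_quat([*q[1:],q[0]]).as_matrix(),3).tolist())
D={n:shot(n) for n in('scene','top')}
t=D['top']
c=lambda x,y:(x/400*133+225,y/3+140)
P={k:ray(t,*c(*v),.062) for k,v in dict(FL=(143,76),FR=(294,100),NR=(263,291),NL=(110,271)).items()}
for k in P: print(k,np.round(P[k],4))
L=lambda a,b:np.linalg.norm(P[a]-P[b])
print('len',L('FL','NL'),L('FR','NR'),'wid',L('FL','FR'),L('NL','NR'))
cen=sum(P.values())/4; ax=(P['FL']-P['NL']+P['FR']-P['NR']); yaw=np.arctan2(ax[1],ax[0]); print('centre',cen,'yaw deg',np.degrees(yaw))
s=D['scene']; cs=lambda x,y:(x/400*133+290,y/300*130+110)
for k,v in dict(right_near=(25,467),right_far=(165,548),far_left=(287,497)).items(): print('scene',k,np.round(ray(s,*cs(*v),.062),4))
print('pivot',ray(t,*c(288,228),.079),'Jend',ray(t,*c(348,180),.079))
for th in(1.57,1.7,1.8,1.9,2.0):
  X=np.cos(yaw);Y=np.sin(yaw); ex=np.array([X,Y,0]);ey=np.array([-Y,X,0])
  h=np.array([cen[0],cen[1],.062])+.075*ey; e=h+.15*(-ey*np.cos(th)+np.array([0,0,np.sin(th)]))
  print(th,'lid edge top px',[np.round(proj(t,e+d*ex),1).tolist() for d in(.1,-.1)],'scene',[np.round(proj(s,e+d*ex),1).tolist() for d in(.1,-.1)])
print('seen top',c(65,28),c(18,248),'scene',cs(350,387),cs(190,315))
im=np.hstack([cv2.resize(D['top']['frame'][185:235,310:360],(400,400),interpolation=cv2.INTER_CUBIC),cv2.resize(D['scene']['frame'][180:240,285:345],(400,400),interpolation=cv2.INTER_CUBIC)])
cv2.imwrite('pics/hook0.png',cv2.cvtColor(im,cv2.COLOR_RGB2BGR))
```

```text
tool axes [[-0.0, 0.367, -0.93], [0.001, -0.93, -0.367], [-1.0, -0.001, -0.0]]
FL [0.6663 0.1881 0.062 ]
FR [0.6374 0.0394 0.062 ]
NR [0.4506 0.0747 0.062 ]
NL [0.474  0.2218 0.062 ]
len 0.19527283678593818 0.1901019055842678 wid 0.15145408795718585 0.14893026144504154
centre [0.55705077 0.13098187 0.062     ] yaw deg -10.314771149003464
scene right_near [ 0.7188 -0.2444  0.062 ]
scene right_far [ 0.8414 -0.2474  0.062 ]
scene far_left [ 0.8787 -0.1553  0.062 ]
pivot [0.50896348 0.04889946 0.079     ] Jend [ 0.55357856 -0.00988816  0.079     ]
1.57 lid edge top px [[265.4, 150.7], [251.7, 227.1]] scene [[392.8, 151.5], [338.1, 118.4]]
1.7 lid edge top px [[258.1, 149.8], [244.2, 226.0]] scene [[397.8, 149.0], [343.2, 116.4]]
1.8 lid edge top px [[252.7, 149.2], [238.7, 225.2]] scene [[401.4, 147.6], [346.9, 115.4]]
1.9 lid edge top px [[247.6, 148.9], [233.5, 224.5]] scene [[404.8, 146.8], [350.4, 115.0]]
2.0 lid edge top px [[242.8, 148.7], [228.6, 223.8]] scene [[407.9, 146.5], [353.7, 115.0]]
seen top (246.6125, 149.33333333333334) (230.985, 222.66666666666669) scene (406.375, 277.70000000000005) (353.175, 246.5)
```

View pics/hook0.png

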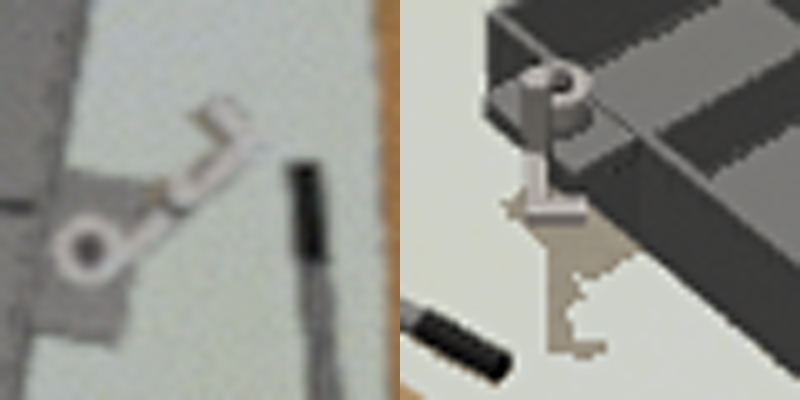

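The case checks out: size within about 5 mm, yaw about -10.3°, lid at about 1.93 rad in both views. The hook bar runs from the pivot near (320,216) to about (341,202), and the J curls toward the case. The two views agree on the parts' positions. Moving over the grommet.

```bash
python3 -m crank '{"grip":[1,1,1,1,1,1,1,1,1,1,1,1,1,1],"slide":[[25.2,34.6,-8],[25.2,34.6,-8],[25.2,34.6,-8],[25.2,34.6,-8],[25.2,34.6,-8],[25.2,34.6,-8],[25.2,34.6,-8],[25.2,34.6,-8],[25.2,34.6,-8],[25.2,34.6,-8],[25.2,34.6,-8],[25.2,34.6,-8],[25.2,34.6,-8],[25.2,34.6,-8]],"roll":[67,67,67,67,67,67,67,67,67,67,67,67,67,67]}' 40
python3 - <<'E'
from h import *
from scipy.spatial.transform import Rotation as Ro
s=manip.get_state();q=s['ee_rot'];print(np.round(s['position'],4),s['qpos'], Ro.from_quat([*q[1:],q[0]]).as_matrix()[:,1])
E
```

```text
clock: 1.7
position: [0.4626, -0.19, 0.1516]
ee_rot: [0.493, 0.507, 0.493, -0.507]
contact_force: [-1.0, 0.5, 0.3]
width: 0.0856
[ 0.4626 -0.19    0.1516] [-5.28782917e-01  2.24525831e-01  1.78792754e+00 -1.37767594e-04
  1.12853128e+00 -5.01140154e-01] [ 9.99619481e-01 -2.75802429e-02  4.73400331e-04]
```

```bash
python3 -m crank '{"grip":[1,1,1,1,1,1,0,0,0,0,0,0,0,0,0],"slide":[[0,0,-4],[0,0,-8],[0,0,-12],[0,0,-14.3],[0,0,-14.3],[0,0,-14.3],[0,0,-14.3],[0,0,-14.3],[0,0,-14.3],[0,0,-14.3],[0,0,-14.3],[0,0,-14.3],[0,0,-14.3],[0,0,-14.3],[0,0,-14.3]],"roll":[0,0,0,0,0,0,0,0,0,0,0,0,0,0,0]}' 40
python3 -m crank '{"grip":[0,0,0,0,0,0,0,0],"slide":[[0,0,3],[0,0,7],[0,0,11],[0,0,15],[0,0,19],[0,0,21],[0,0,21],[0,0,21]],"roll":[0,0,0,0,0,0,0,0]}'
python3 - <<'E'
from h import *
D={n:shot(n) for n in('scene','top')}
s=manip.get_state();p=s['position']
o=[]
for n in('scene','top'):
  u,v=proj(D[n],p).astype(int); w,h=90,90
  x0=max(0,min(640-w,u-w//2));y0=max(0,min(400-h,v-h//2)); print(n,x0,y0,u,v)
  o.append(cv2.resize(D[n]['frame'][y0:y0+h,x0:x0+w],(400,400),interpolation=cv2.INTER_CUBIC))
cv2.imwrite('pics/g1.png',cv2.cvtColor(np.hstack(o),cv2.COLOR_RGB2BGR))
E
```

```text
clock: 3.2
position: [0.4636, -0.1892, 0.0095]
ee_rot: [0.494, 0.506, 0.493, -0.506]
contact_force: [-1.4, -1.0, 6.6]
width: 0.0322
clock: 4.0
position: [0.4626, -0.1886, 0.218]
ee_rot: [0.494, 0.506, 0.494, -0.506]
contact_force: [-0.8, -0.7, -0.8]
width: 0.0319
scene 179 147 224 192
top 371 181 416 226
```

View pics/g1.png

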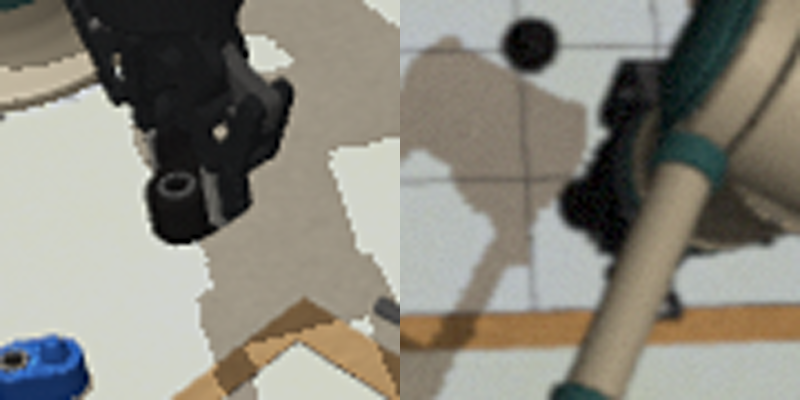

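The grommet is held upright (width 32 mm, nipple up). Checking the cross wall, and moving above the large pocket.

```bash
python3 -m crank '{"grip":[0,0,0,0,0,0,0,0,0,0,0,0,0],"slide":[[13.6,31.2,0],[13.6,31.2,0],[13.6,31.2,0],[13.6,31.2,0],[13.6,31.2,0],[13.6,31.2,0],[13.6,31.2,0],[13.6,31.2,0],[13.6,31.2,0],[13.6,31.2,0],[13.6,31.2,0],[13.6,31.2,0],[13.6,31.2,0]],"roll":[81,81,81,81,81,81,81,81,81,81,81,81,81]}'
python3 - <<'E'
from h import *
t=shot('top');s=shot('scene')
c=np.array([.557,.131]);a=np.radians(-10.3);ex=np.array([np.cos(a),np.sin(a)]);ey=np.array([-ex[1],ex[0]])
loc=lambda P:np.round([(P[:2]-c)@ex*1e3,(P[:2]-c)@ey*1e3],1)
C=lambda x,y:(x/400*133+225,y/3+140)
for p in[(133,187),(270,213)]: print('wall top',loc(ray(t,*C(*p),.046)))
cs=lambda x,y:(x/400*133+290,(y-300)/300*130+110)
for k,v in dict(right_near=(25,467),right_far=(165,548+42),far_left=(287,497),near_left=(142,421)).items(): print('scene',k,loc(ray(s,*cs(*v),.062 if k!='right_far' else 0)))
print('wall scene',loc(ray(s,*cs(198,467),.046)))
q=manip.get_state();print(np.round(q['position'],4),loc(q['position']),np.round(q['qpos'],2))
E
```

```text
clock: 5.4
position: [0.5987, 0.1229, 0.2175]
ee_rot: [0.704, 0.065, 0.705, -0.065]
contact_force: [-0.6, 0.4, -0.9]
width: 0.0317
wall top [-11.9  69.1]
wall top [-17.2 -68.9]
scene right_near [-97.5 -72.6]
scene right_far [ 96.4 -71.8]
scene far_left [99.9 75.5]
scene near_left [-92.8  74.9]
wall scene [-4.1 66.5]
[0.5989 0.1229 0.218 ] [42.7 -0.5] [ 0.09  0.34  1.45  0.    1.36 -1.3 ]
```

The case pose agrees across views, with the cross wall at about -11 mm. Lowering and releasing.

```bash
python3 -m crank '{"grip":[0,0,0,0,0,0,0,0,0,0,0],"slide":[[0,0,-4],[0,0,-8],[0,0,-12],[0,0,-15],[0,0,-17],[0,0,-18.5],[0,0,-19.5],[0,0,-20],[0,0,-20.4],[0,0,-20.4],[0,0,-20.4]],"roll":[0,0,0,0,0,0,0,0,0,0,0]}'
python3 -m crank '{"grip":[0.3,0.5,0.6,0.6,0.6,0.6,0.6,0.6,0.6,0.6,0.6,0.6,0.6,0.6],"slide":[[0,0,0],[0,0,0],[0,0,0],[0,0,0],[0,0,0],[0,0,2],[0,0,4],[0,0,7],[0,0,11],[0,0,15],[0,0,19],[0,0,20.4],[0,0,20.4],[0,0,20.4]],"roll":[0,0,0,0,0,0,0,0,0,0,0,0,0,0]}'
```

```text
clock: 6.6
position: [0.5996, 0.1231, 0.015]
ee_rot: [0.705, 0.065, 0.704, -0.064]
contact_force: [0.0, -0.1, -0.8]
width: 0.0318
clock: 8.0
position: [0.5985, 0.123, 0.2177]
ee_rot: [0.704, 0.064, 0.704, -0.065]
contact_force: [-0.5, -0.4, -0.8]
width: 0.0511
```

```bash
python3 -m crank '{"grip":[1,1,1,1,1,1,1,1,1,1],"slide":[[-1.2,-31.9,0],[-1.2,-31.9,0],[-1.2,-31.9,0],[-1.2,-31.9,0],[-1.2,-31.9,0],[-1.2,-31.9,0],[-1.2,-31.9,0],[-1.2,-31.9,-8],[-1.2,-31.9,-8],[-1.2,-31.9,-8]],"roll":[0,0,0,0,0,0,0,0,0,0]}'
python3 - <<'E'
from h import *
D={n:shot(n) for n in('scene','top')}
def crop(n,x,y,w,h): return cv2.resize(D[n]['frame'][y:y+h,x:x+w],(400,300),interpolation=cv2.INTER_CUBIC)
im=np.vstack([np.hstack([crop('top',225,140,133,100),crop('scene',290,110,133,130)]),np.hstack([crop('scene',220,220,100,75),crop('top',370,150,100,75)])])
cv2.imwrite('pics/g2.png',cv2.cvtColor(im,cv2.COLOR_RGB2BGR))
print(np.round(manip.get_state()['qpos'],2))
E
```

```text
clock: 9.0
position: [0.5825, -0.1938, 0.1318]
ee_rot: [0.699, 0.067, 0.709, -0.063]
contact_force: [-0.6, -0.1, 0.9]
width: 0.0855
[-0.43  0.4   1.55  0.    1.19 -1.82]
```

View pics/g2.png

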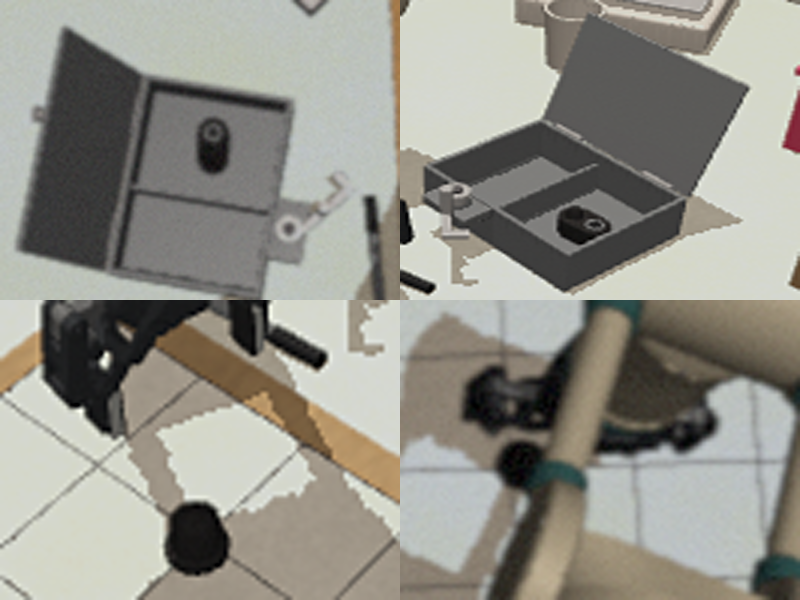

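The grommet stands upright and roughly central in the large pocket. Grasping the cap by its neck.

```bash
python3 -m crank '{"grip":[1,1,1,1,1,1,1,0,0,0,0,0,0,0,0,0],"slide":[[0,0,0],[0,0,-4],[0,0,-8],[0,0,-11],[0,0,-12.7],[0,0,-12.7],[0,0,-12.7],[0,0,-12.7],[0,0,-12.7],[0,0,-12.7],[0,0,-12.7],[0,0,-12.7],[0,0,-12.7],[0,0,-12.7],[0,0,-12.7],[0,0,-12.7]],"roll":[0,0,0,0,0,0,0,0,0,0,0,0,0,0,0,0]}' 40
python3 -m crank '{"grip":[0,0,0,0,0,0,0,0],"slide":[[0,0,3],[0,0,7],[0,0,11],[0,0,15],[0,0,19],[0,0,21],[0,0,21],[0,0,21]],"roll":[0,0,0,0,0,0,0,0]}'
python3 - <<'E'
from h import *
D={n:shot(n) for n in('scene','top')}
p=manip.get_state()['position'];o=[]
for n in('scene','top'):
  u,v=proj(D[n],p).astype(int); x0=max(0,min(550,u-45));y0=max(0,min(310,v-45))
  o.append(cv2.resize(D[n]['frame'][y0:y0+90,x0:x0+90],(400,400),interpolation=cv2.INTER_CUBIC))
cv2.imwrite('pics/g3.png',cv2.cvtColor(np.hstack(o),cv2.COLOR_RGB2BGR))
E
```

```text
clock: 10.7
position: [0.5875, -0.1962, 0.0123]
ee_rot: [0.705, 0.064, 0.704, -0.065]
contact_force: [-1.4, 0.7, 5.2]
width: 0.0282
clock: 11.5
position: [0.5865, -0.1957, 0.2206]
ee_rot: [0.704, 0.065, 0.704, -0.064]
contact_force: [-0.3, -0.7, -1.1]
width: 0.028
```

View pics/g3.png

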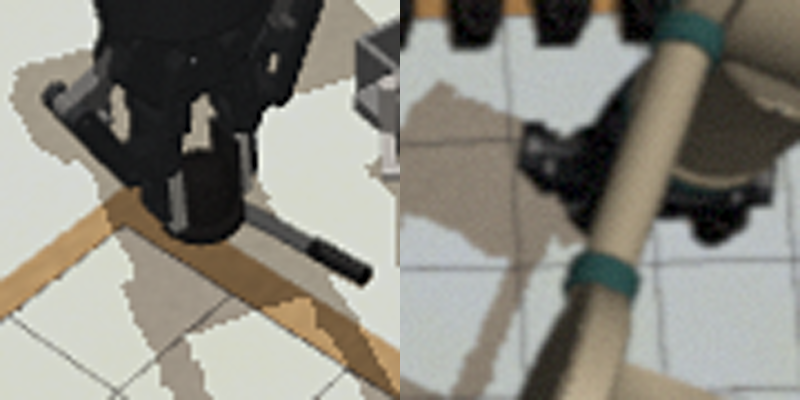

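The cap is held upright. Moving to the small pocket.

```bash
python3 -m crank '{"grip":[0,0,0,0,0,0,0,0,0,0,0],"slide":[[-8.3,33.7,0],[-8.3,33.7,0],[-8.3,33.7,0],[-8.3,33.7,0],[-8.3,33.7,0],[-8.3,33.7,0],[-8.3,33.7,0],[-8.3,33.7,0],[-8.3,33.7,0],[-8.3,33.7,0],[-8.3,33.7,0]],"roll":[0,0,0,0,0,0,0,0,0,0,0]}'
python3 -m crank '{"grip":[0,0,0,0,0,0,0,0,0,0,0],"slide":[[0,0,-4],[0,0,-8],[0,0,-12],[0,0,-15],[0,0,-17],[0,0,-18.5],[0,0,-19.5],[0,0,-20],[0,0,-20.3],[0,0,-20.3],[0,0,-20.3]],"roll":[0,0,0,0,0,0,0,0,0,0,0]}'
python3 -m crank '{"grip":[0.3,0.5,0.6,0.6,0.6,0.6,0.6,0.6,0.6,0.6,0.6,0.6,0.6,0.6],"slide":[[0,0,0],[0,0,0],[0,0,0],[0,0,0],[0,0,0],[0,0,2],[0,0,4],[0,0,7],[0,0,11],[0,0,15],[0,0,19],[0,0,20.4],[0,0,20.4],[0,0,20.4]],"roll":[0,0,0,0,0,0,0,0,0,0,0,0,0,0]}'
```

```text
clock: 12.7
position: [0.5043, 0.1397, 0.2207]
ee_rot: [0.704, 0.065, 0.704, -0.065]
contact_force: [0.9, 0.2, -0.5]
width: 0.0284
clock: 13.8
position: [0.5046, 0.1411, 0.019]
ee_rot: [0.705, 0.065, 0.704, -0.064]
contact_force: [0.7, 0.3, 0.2]
width: 0.0284
clock: 15.2
position: [0.5034, 0.141, 0.2217]
ee_rot: [0.704, 0.064, 0.704, -0.065]
contact_force: [0.4, -0.9, -0.0]
width: 0.0516
```

```bash
python3 -m crank '{"grip":[0,0,0,0,0,0,0,0,0,0,0,0,0,0],"slide":[[0,0,5],[0,0,9],[0,0,9],[4.3,16,9],[4.3,16,9],[4.3,16,9],[4.3,16,9],[4.3,16,9],[4.3,16,5],[4.3,16,0],[4.3,16,-4],[4.3,16,-5.7],[4.3,16,-5.7],[4.3,16,-5.7]],"roll":[0,0,0,0,0,0,0,0,0,0,0,0,0,0]}'
python3 - <<'E'
from h import *
D={n:shot(n) for n in('scene','top')}
def crop(n,x,y,w,h): return cv2.resize(D[n]['frame'][y:y+h,x:x+w],(400,400),interpolation=cv2.INTER_CUBIC)
cv2.imwrite('pics/g4.png',cv2.cvtColor(np.hstack([crop('scene',290,70,160,160),crop('top',160,130,160,160)]),cv2.COLOR_RGB2BGR))
t=D['top'];print('pot',ray(t,190,266,.095))
E
```

```text
clock: 16.6
position: [0.547, 0.2999, 0.1653]
ee_rot: [0.704, 0.065, 0.704, -0.065]
contact_force: [0.9, -0.5, 0.5]
width: 0.0001
pot [0.378131   0.41660569 0.095     ]
```

View pics/g4.png

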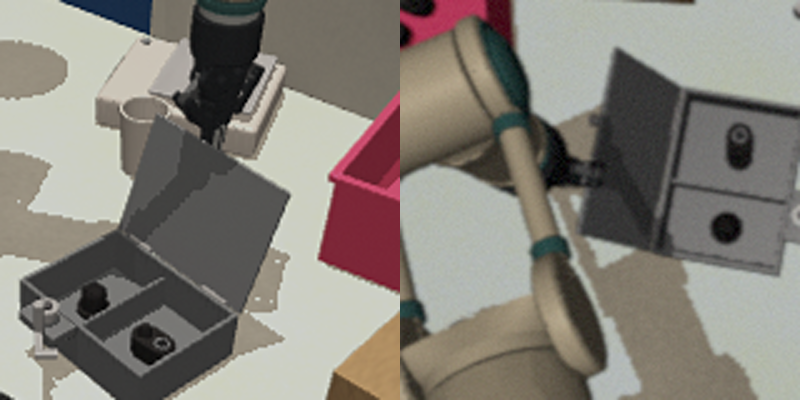

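Both parts stand upright in their pockets and the lid is still open; the shut fingers are left of the lid. Swinging it over.

```bash
python3 -m crank '{"grip":[0,0,0,0,0,0,0,0,0],"slide":[[-0.35,-1.9,0],[-0.65,-3.5,0],[-0.95,-5.2,0],[-1.25,-6.8,0],[-1.5,-8.3,0.3],[-1.8,-9.8,0.5],[-2.05,-11.3,0],[-2.35,-12.8,-0.7],[-2.35,-12.8,-0.7]],"roll":[0,0,0,0,0,0,0,0,0]}'
python3 -m crank '{"grip":[0,0,0,0,0,0,0,0],"slide":[[-0.22,-1.3,-1],[-0.45,-2.6,-2.1],[-0.65,-3.7,-3.4],[-0.85,-4.8,-4.8],[-0.95,-5.3,-6.1],[-1.05,-5.8,-7.4],[-1.1,-6.2,-8.6],[-1.1,-6.2,-8.6]],"roll":[0,0,0,0,0,0,0,0]}'
```

```text
clock: 17.6
position: [0.5218, 0.1704, 0.1564]
ee_rot: [0.703, 0.064, 0.706, -0.066]
contact_force: [0.2, -0.5, -0.1]
width: -0.0004
clock: 18.4
position: [0.5102, 0.1099, 0.0697]
ee_rot: [0.702, 0.064, 0.706, -0.065]
contact_force: [0.2, -0.5, -0.5]
width: -0.0001
```

```bash
python3 -m crank '{"grip":[0,0,0,0],"slide":[[0,0,-0.3],[0,0,-0.5],[0,0,-0.7],[0,0,-0.7]],"roll":[0,0,0,0]}'
python3 - <<'E'
from h import *
D={n:shot(n) for n in('scene','top')}
def crop(n,x,y,w,h): return cv2.resize(D[n]['frame'][y:y+h,x:x+w],(400,400),interpolation=cv2.INTER_CUBIC)
cv2.imwrite('pics/g5.png',cv2.cvtColor(np.hstack([crop('scene',280,110,140,140),crop('top',230,130,140,140)]),cv2.COLOR_RGB2BGR))
E
```

```text
clock: 18.8
position: [0.5126, 0.1109, 0.0678]
ee_rot: [0.705, 0.064, 0.704, -0.064]
contact_force: [-4.0, -2.5, 16.0]
width: -0.0001
```

View pics/g5.png

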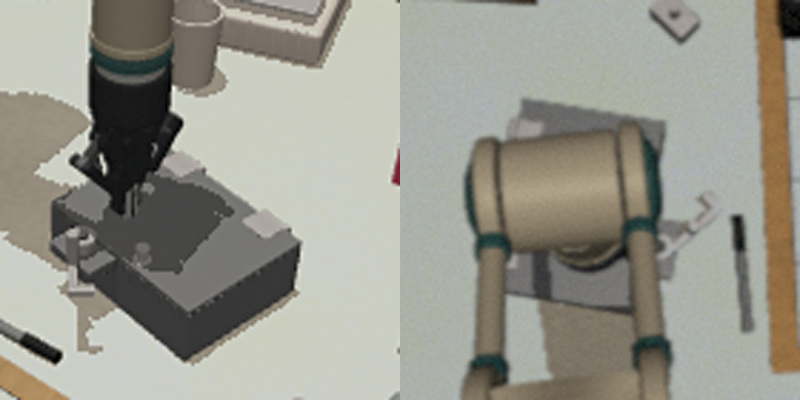

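The lid lies flat: 16 N of contact at z = 0.068, as expected for shut. The stud is at scene pixel (330,197) and the knob top at about (306,191).

```bash
python3 -m crank '{"grip":[0,0,0,0,0],"slide":[[0,0,4],[0,0,8],[0,0,12],[0,0,16],[0,0,16]],"roll":[0,0,0,0,0]}'
python3 - <<'E'
from h import *
s=shot('scene'); t=shot('top')
print('stud',ray(s,330,195.8,.084),'knob top',ray(s,306.3,191.2,.115))
piv=np.array([.509,.049])
for a in(-50,-55,-60):
  k=np.r_[piv+.037*np.array([np.cos(np.radians(a)),np.sin(np.radians(a))]),.115]; print(a,k,'scene px',proj(s,k),'top px',proj(t,k))
im=cv2.resize(s['frame'][170:230,285:355],(700,600),interpolation=cv2.INTER_CUBIC)
cv2.imwrite('pics/h1.png',cv2.cvtColor(np.hstack([im[:,:500][:, :400],cv2.resize(t['frame'][180:240,310:350],(400,600),interpolation=cv2.INTER_CUBIC)]),cv2.COLOR_RGB2BGR))
E
```

```text
clock: 19.4
position: [0.5164, 0.1116, 0.2318]
ee_rot: [0.709, 0.065, 0.699, -0.063]
contact_force: [0.7, -0.6, 0.6]
width: -0.0001
stud [0.56533066 0.06920546 0.084     ] knob top [0.52676471 0.01659051 0.115     ]
-50 [0.53278314 0.02065636 0.115     ] scene px [309.10048825 191.37404092] top px [330.58893755 205.83641685]
-55 [0.53022233 0.01869137 0.115     ] scene px [307.85128362 191.34691678] top px [331.32608922 206.72927223]
-60 [0.5275     0.01695706 0.115     ] scene px [306.61016116 191.24725443] top px [331.98272396 207.68291733]
```

View pics/h1.png

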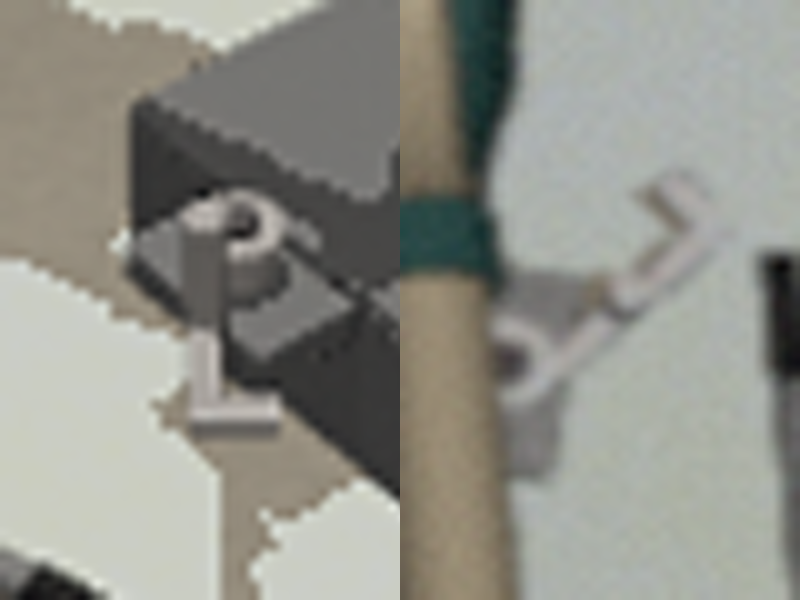

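```bash
python3 -m crank '{"grip":[0.45,0.45,0.45,0.45,0.45,0.45,0.45,0.45,0.45,0.45],"slide":[[1.6,-9.3,0],[1.6,-9.3,0],[1.6,-9.3,0],[1.6,-9.3,0],[1.6,-9.3,0],[1.6,-9.3,0],[1.6,-9.3,-5],[1.6,-9.3,-8],[1.6,-9.3,-8.5],[1.6,-9.3,-8.5]],"roll":[-46,-46,-46,-46,-46,-46,-46,-46,-46,-46]}' 40
python3 -m crank '{"grip":[0.45,0.45,0.45,0.45,0.45,0.45],"slide":[[0,0,-0.8],[0,0,-1.6],[0,0,-2.4],[0,0,-3.2],[0,0,-3.2],[0,0,-3.2]],"roll":[0,0,0,0,0,0]}'
python3 - <<'E'
from h import *
s=shot('scene');im=[cv2.resize(s['frame'][130:230,260:360],(400,400),interpolation=cv2.INTER_CUBIC)]
t=shot('top');im.append(cv2.resize(t['frame'][160:260,280:380],(400,400),interpolation=cv2.INTER_CUBIC))
cv2.imwrite('pics/h2.png',cv2.cvtColor(np.hstack(im),cv2.COLOR_RGB2BGR))
E
```

```text
clock: 20.5
position: [0.5273, 0.0183, 0.1387]
ee_rot: [0.622, 0.334, 0.624, -0.335]
contact_force: [-0.0, 0.7, 0.3]
width: 0.0383
clock: 21.1
position: [0.5285, 0.0181, 0.1082]
ee_rot: [0.623, 0.334, 0.623, -0.335]
contact_force: [0.2, -0.1, -0.1]
width: 0.0383
```

View pics/h2.png

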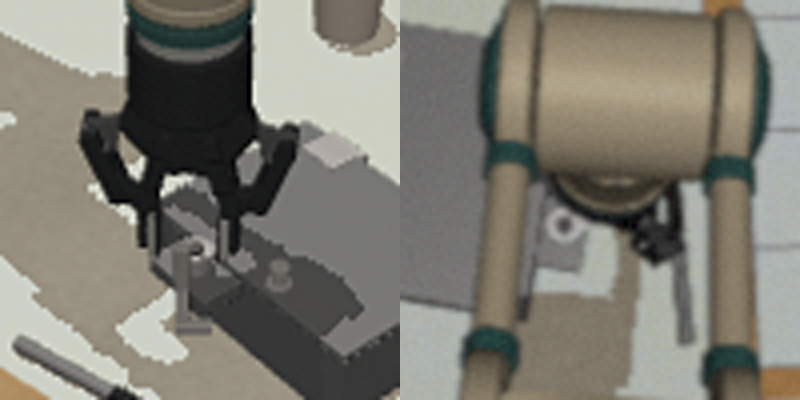

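The fingers straddle the knob, whose top is at about (182,245) in the crop. Descending and swinging round the pivot.

```bash
python3 -m crank '{"grip":[0.45,0.45,0.45,0.3,0.3,0.3,0.3,0.3,0.3,0.3,0.3,0.3,0.3,0.3],"slide":[[0,0,-1],[0,0,-2],[0,0,-2.4],[0,0,-2.4],[0,0,-2.4],[0.36,0.27,-2.4],[0.73,0.62,-2.4],[1.05,1.03,-2.4],[1.31,1.48,-2.4],[1.5,1.96,-2.4],[1.62,2.46,-2.4],[1.68,2.97,-2.4],[1.68,2.97,-2.4],[1.68,2.97,-2.4]],"roll":[0,0,0,0,0,7,15,23,31,39,47,55,55,55]}'
python3 -m crank '{"grip":[0.3,0.3,0.3,0.3,0.3],"slide":[[0,0.26,0],[-0.02,0.52,0],[-0.06,0.78,0],[-0.1,1.03,0],[-0.1,1.03,0]],"roll":[4,8,12,16,16]}'
```

```text
clock: 22.6
position: [0.5456, 0.0478, 0.0846]
ee_rot: [0.707, 0.01, 0.707, -0.01]
contact_force: [-0.5, -0.5, 0.4]
width: 0.0256
clock: 23.1
position: [0.5445, 0.0579, 0.0846]
ee_rot: [0.702, -0.089, 0.701, 0.089]
contact_force: [-0.2, -0.7, 0.9]
width: 0.0257
```

```bash
python3 -m crank '{"grip":[0.3,0.3,0.3],"slide":[[-0.05,0.2,0],[-0.11,0.37,0],[-0.11,0.37,0]],"roll":[3,6,6]}'
python3 - <<'E'
from h import *
s=shot('scene');im=[cv2.resize(s['frame'][130:230,260:360],(400,400),interpolation=cv2.INTER_CUBIC)]
t=shot('top');im.append(cv2.resize(t['frame'][160:260,280:380],(400,400),interpolation=cv2.INTER_CUBIC))
cv2.imwrite('pics/h3.png',cv2.cvtColor(np.hstack(im),cv2.COLOR_RGB2BGR))
E
```

```text
clock: 23.4
position: [0.5432, 0.0578, 0.0845]
ee_rot: [0.695, -0.128, 0.696, 0.123]
contact_force: [-0.1, -11.2, -0.1]
width: 0.0254
```

View pics/h3.png

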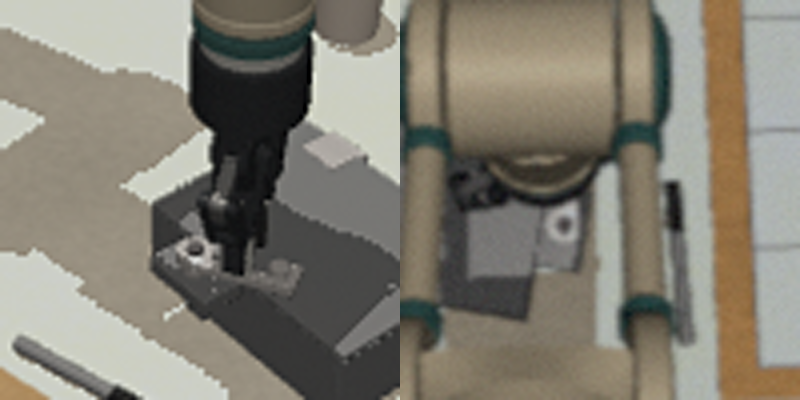

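The tool is stopped at 11 N, and the hook appears round the stud. One small nudge, then centre the fingers on the knob, lift clear and inspect.

```bash
python3 -m crank '{"grip":[0.3,0.3],"slide":[[-0.05,0.15,0],[-0.05,0.15,0]],"roll":[0,0]}'
python3 -m crank '{"grip":[0.3,0.3,0.45,0.45,0.45,0.45,0.45,0.45,0.45,0.45,0.45,0.45,0.45,0.45,0.45],"slide":[[0.1,-0.6,0],[0.2,-1.1,0],[0.2,-1.1,0],[0.2,-1.1,0],[0.2,-1.1,3],[0.2,-1.1,7],[0.2,-1.1,11],[0.2,-1.1,15],[-5,-5,15],[-10,-10,15],[-10,-15,15],[-10,-20,15],[-10,-25,15],[-10,-25,15],[-10,-25,15]],"roll":[0,0,0,0,0,0,0,0,0,0,0,0,0,0,0]}'
python3 - <<'E'
from h import *
s=shot('scene');im=[cv2.resize(s['frame'][150:240,275:365],(400,400),interpolation=cv2.INTER_CUBIC)]
t=shot('top');im.append(cv2.resize(t['frame'][160:240,260:340],(400,400),interpolation=cv2.INTER_CUBIC))
cv2.imwrite('pics/h4.png',cv2.cvtColor(np.hstack(im),cv2.COLOR_RGB2BGR))
E
```

```text
clock: 23.7
position: [0.5432, 0.058, 0.0845]
ee_rot: [0.695, -0.129, 0.696, 0.122]
contact_force: [-0.1, -14.7, 1.1]
width: 0.0258
clock: 25.2
position: [0.4429, -0.1899, 0.2343]
ee_rot: [0.696, -0.125, 0.696, 0.124]
contact_force: [-0.6, 0.6, -0.1]
width: 0.0385
```

View pics/h4.png

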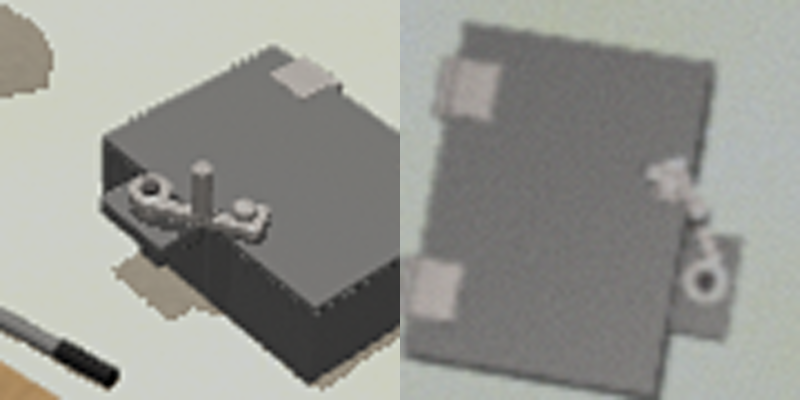

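Run:
```python
from h import *
s=manip.get_state();print(s['clock'],s['contact_force'],abs(np.array(s['qd'])).max());print(manip.sign_off())
```

```text
25.3 [-0.54986622 -0.11185373 -0.43282125] 0.030273417570371313
the job is handed in; nothing more can be done
None
```

The sample case is packed, shut and hooked. I handed the job in at 25.3 s with the arm clear of everything; it reports no verdict.

- **Parts:** the oval grommet went in the large pocket and the round cap in the small one. A picture taken before shutting the lid showed both upright and near the pocket centres. I could not see them again once the lid was shut.
- **Lid:** it stopped at the expected height, 68 mm, under 16 N. The last picture still shows it flat.
- **Hook:** I swung it round by the knob until it stopped moving. Pushing harder (11 N, then 15 N) did not move it further. The last picture, taken after backing away, shows the J round the stud. I judged it fully home from the force and the picture, because the joint angle cannot be read directly.
- **Other things on the bench:** the force readings at the end of each move showed nothing unexpected. The marker was in place in the last picture, and I made no separate measurement of the others at the end.
- **Disagreements:**
  - The two cameras differed by up to about 8 mm on the cap and the cross wall.
  - The case's length measured 190–195 mm against 200 mm.
  - The gripper read 28 mm on the cap's 30 mm neck.
- **Over budget:** I viewed 12 pictures, two past the limit of 10.

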